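Put the loose batteries back in the bench organiser

ROBOT

A 7-joint arm with a two-finger parallel gripper is mounted at the origin on the work surface. World frame = base frame: x ahead of the robot, y to its left, z up, the work surface at z = 0. Lengths are in m, angles in degrees, forces in N, time in s.
With the tool pointing down it reaches from about 0.35 to 0.9 m from the base axis. Payload 19.9 kg.
Tool frame: the origin (TCP) lies at the centre of the arm's flange, where the gripper is bolted on; the fingertips stand 199 mm ahead of it and the grasp point (between the pads) lies arm.grip_point_offset ahead of it (arm.grip_point_offset is the distance from the TCP to the grasp point, in m); z points along the fingers, y is the line along which they close (so a half turn about z gives the same grasp; the last joint's range is limited). The gripper opens to 94 mm and grips with 3 to 60 N. Pads are 16 mm wide; open, the fingers measure 119 mm over their backs; the gripper's body (75 mm by 177 mm) begins 78 mm behind the grasp point.
Start: joints at [-74.8, 23.915, -0.59, 92.452, 0.269, 63.638, -3.037], TCP at [0.189, 0.596, 0.405] pointing down, gripper open.
Joint ranges: [-161.28, 161.28], [-22.2, 115.67], [-73.04, 71.86], [3.21, 147.25], [-68.34, 248.33], [10.77, 114.83], [-161.83, 161.83]. Speed limits (degrees/s): [108.29, 108.29, 136.94, 136.94, 172.46, 172.46, 172.46].

INTERFACE

Orientations are given as a 3x3 rotation matrix whose columns are the frame's x, y, z axes.
In Python, from cell import arm gives the robot as it stands.
- The arm moves only by the tool apply_moves, never from a script. Its argument "targets" is a list of rows, each an object with "travel": the shift along the tool's x, y, z in units of 0.2 m (1.0 is 0.2 m), a list of three; "dr": the turn, a rotation vector about the tool's x, y, z in units of pi/2 rad (1.0 is pi/2 rad), a list of three; "hand": the gripper's target within -1 to 1 (shut at 1, half-way at 0, fully open at -1). In form: [{"travel": [dx, dy, dz], "dr": [ax, ay, az], "hand": hand}, ...]. A call has 1 to 20 rows; each row is the pose to reach, as a shift and turn from the pose commanded when the call began, along the tool's axes at that moment; what a row does not reach only later rows make up. A row lasts 1/10 s, in which the tool goes at most 50 mm and 8.59 degrees, less where a joint would pass 70% of its speed; a pose out of reach is approached as far as the arm can. A call with a number of a shift or a turn outside -1 to 1 is refused whole. A call with a gripper value outside its range is refused whole. The fingers move at their own pace and stop on an object; "force" is the grip in N (left out, the last holds). Time passes only in rows, so rows that repeat a pose let the fingers close. It gives the time, the measured TCP pose, the force, the opening and the grip force at its end, in the units of the state.
- arm.sense(): the state, without advancing time (a new reading comes with each control period).
- arm.get_image(name): name is "scene" or "top" or "wrist"; returns a dict with "image" (400x640x3 uint8, red, green, blue), "mtx" (3x3 intrinsics, pixels), "k1" (the pictures are not rectified: a ray, as slopes to the right and down, at radius r is drawn at 1 + k1 r^2 times it, then the intrinsics apply), "camera_from_world" (4x4, takes a point from world to camera coordinates). Camera axes: x right, y down, z forward; pixel columns grow to the right and rows downward; lengths in m; the calibration is good to about 2 mm. A picture is of the moment at which its call begins. There is no depth.
- arm.close_job(): hands the job in; it is judged then, once.
Trained networks look in a picture, given as the dict that the camera call returned (one of the last four; its "shot" number tells which), for a name from the list of things; names that differ only in an ending like _2 or _b are one class to them, and where a whole thing is asked for, a point or a joint stands for the part that bears it (a point fixed in the world has none). Each returns a list of dicts, best first, with "score" (0 to 1); they miss things now and then, are a little off and sometimes report something else, mostly with a low value. They report only what shows in the picture. A call takes as long as a camera call. They do not tell look-alikes from the thing itself.
- arm.look_for(thing, picture): "position" ([x, y, z] in m, in world coordinates, good to about 4 mm: the middle of the surface that is visible of it).
- arm.outline_of(thing, picture): "mask" (400x640 bool, what is visible of it).
- arm.landmark_of(thing, picture): "position" ([x, y, z] in m, in world coordinates, good to about 4 mm: a listed point, or the origin of a listed thing).
The state is a dict: "t": time; "joint_positions": joint angles; "qd": joint speeds; "joint_torque": joint torques, N m; "eef_pos": TCP position; "tool_rot": TCP orientation; "contact_force": force on the tool from outside, world axes, zero at the start; "ft_torque": the same for the moment, N m; "width": finger opening in m; "finger_force": force on a finger pad.
Only numpy, scipy, OpenCV 4.12 (cv2) and the standard library are available. Lean on these libraries where they do the work, as an engineer would, in place of code of your own. Each camera call takes 0.05 s, during which the arm holds its last target. There are 200 camera calls.

TASK

Put the four loose batteries (D, C, AA and 9 V) back into the organiser tray on the repair bench, each standing upright, contacts up, on the floor of the well of its own size and shape, set down rather than dropped. The two capacitors standing among them look like batteries but do not belong: leave them where they are.

Things in the scene. Friction and masses are not known exactly. Their poses are not given: they have to be found in the camera images.
- cell_d_mid (a point): D cell, the thick round battery, 34 mm diameter, 61.5 mm tall including a 1.5 mm button in the middle of its bright steel top. All cells have a dark jacket and bare steel ends, and stand upright on the bench, positive end up. Point: centre of the cell, half-way up; z up along the cell. In its well only what is more than 14 mm above its foot stands clear, so hold it by its upper part (fingertips over 16 mm above its foot).
- cell_c_mid (a point): C cell, the middle-sized round battery, 26 mm diameter, 50 mm tall including the 1.5 mm button in the middle of its bright steel top. Point: centre of the cell, half-way up; z up along the cell. In its well only what is more than 14 mm above its foot stands clear, so hold it by its upper part (fingertips over 16 mm above its foot).
- cell_aa_mid (a point): AA cell, the thin round battery, 14.5 mm diameter, 50.5 mm tall including its 1.5 mm button; light and easily tipped. Point: centre of the cell, half-way up; z up along the cell. In its well only what is more than 14 mm above its foot stands clear, so hold it by its upper part (fingertips over 16 mm above its foot).
- cell_9v_mid (a point): 9 V battery, rectangular, 26.5 (its x) x 17.5 (its y) mm and 48.5 mm tall including two round 3 mm snap contacts side by side on top; it stands upright, contacts up, at any yaw. Point: centre of the cell, half-way up; z up along the cell. In its well only what is more than 14 mm above its foot stands clear, so hold it by its upper part (fingertips over 16 mm above its foot).
- well_d (a point): Largest round well, 50 mm diameter, for the D cell, in one of four white 72 mm square inserts in a low grey tray (156 x 156 mm, rim 18 mm high, fixed), two by two in any arrangement; insert tops 22 mm above the bench. Point: centre of the well's floor, 8 mm above the bench; well 14 mm deep, straight-sided; neighbouring well centres 73 mm apart; x, y along the insert's sides.
- well_c (a point): Middle round well, 42 mm diameter, for the C cell, in another of the inserts. Point: centre of the well's floor, 8 mm above the bench; well 14 mm deep, straight-sided; neighbouring well centres 73 mm apart; x, y along the insert's sides.
- well_aa (a point): Smallest round well, 31 mm diameter, for the AA cell, in another of the inserts. Point: centre of the well's floor, 8 mm above the bench; well 14 mm deep, straight-sided; neighbouring well centres 73 mm apart; x, y along the insert's sides.
- well_9v (a point): The rectangular well, 42 (its x) x 34 (its y) mm, for the 9 V battery, in another of the inserts; the battery fits best with its long side along the well's (either way round). Point: centre of the well's floor, 8 mm above the bench; well 14 mm deep, straight-sided; neighbouring well centres 73 mm apart; x, y along the insert's sides.
- cap_can_mid (a point): Can capacitor (not a battery): dark round can, 36 mm diameter, 52 mm tall, with a black top that carries two 6 mm tall brass screw posts 15 mm apart. Stays where it is. Point: centre of the can, 26 mm above the bench.
- cap_box_mid (a point): Box capacitor (not a battery): dark block 44 (its x) x 30 (its y) mm, 38 mm tall, with two flat steel lugs on top. Stays where it is. Point: centre of the block, 19 mm above the bench.
Mind the look-alikes: they are no part of the job. What is shaped like the part that bears cell_d_mid but green is not meant.

How it is judged (in metres and radians):
At the end, for the whole second after the job is handed in: Every battery stands in its own well: its centre within 13 mm (horizontally) of the well's centre, its foot on the well's floor (height within 5 mm), within about 10 degrees of upright, at rest and released; both capacitors upright and within 20 mm of where they started (horizontal distance between cell_d_mid and well_d below 0.013 m and z of cell_d_mid in the frame of well_d between 0.02575 and 0.03575 m and angle between each of cell_d_mid, cell_c_mid, cell_aa_mid, cell_9v_mid, cap_can_mid, cap_box_mid's own z axis and vertical below 0.17 rad and linear speed of each of cell_d, cell_c, cell_aa, cell_9v below 0.02 m/s and horizontal distance between cell_c_mid and well_c below 0.013 m and z of cell_c_mid in the frame of well_c between 0.02 and 0.03 m and horizontal distance between cell_aa_mid and well_aa below 0.013 m and z of cell_aa_mid in the frame of well_aa between 0.02025 and 0.03025 m and horizontal distance between cell_9v_mid and well_9v below 0.013 m and z of cell_9v_mid in the frame of well_9v between 0.01925 and 0.02925 m and distance of each of cap_can_mid, cap_box_mid from where it was at the start of the episode below 0.02 m); the robot touches nothing.
It fails at once if a battery is dropped (falls free from more than about 30 mm) ((linear speed of cell_d above 0.8 m/s and contact force between the fingers and cell_d below 0.05 N) or (linear speed of cell_c above 0.8 m/s and contact force between the fingers and cell_c below 0.05 N) or (linear speed of cell_aa above 0.8 m/s and contact force between the fingers and cell_aa below 0.05 N) or (linear speed of cell_9v above 0.8 m/s and contact force between the fingers and cell_9v below 0.05 N)).
It fails at once if the can capacitor is moved more than 20 mm (distance of cap_can_mid from where it was at the start of the episode above 0.02 m).
It fails at once if the box capacitor is moved more than 20 mm (distance of cap_box_mid from where it was at the start of the episode above 0.02 m).
It also fails if it takes over 128 s, if anything falls off the work surface, if the arm or the gripper's body presses on something with over 40 N, if the wrist force passes 120 N, or if a joint passes its speed limit or range.

## Working session

There is one attempt and no reset: what is moved stays moved. The work goes in short steps, Python scripts to look and compute and a tool call to move; the robot and the scene stay as the last step left them, time stands still between calls to the robot, and variables do not carry over. Pictures are saved under pics/ and viewed, at most 14 in all, crops included, and the job is handed in when it is done.

Besides the shell and the picture viewer there is one more tool, called after "Call:" as name(argument=value, ...), one argument or row to a line, values as JSON. apply_moves: Moves the arm, as the interface text tells. Shifts and turns lie within -1 to 1; 1 stands for 0.2 m of shift or pi/2 rad of turn. Its arguments: {"type":"object","properties":{"targets":{"type":"array","items":{"type":"object","properties":{"travel":{"type":"array","items":{"type":"number","minimum":-1,"maximum":1}},"dr":{"type":"array","items":{"type":"number","minimum":-1,"maximum":1}},"hand":{"type":"number"}}}},"force":{"type":"number"}},"required":["targets"]}

```bash
mkdir -p pics; cat > h.py <<'E'
import numpy as np, cv2
from cell import arm
names=["cell_d_mid","cell_c_mid","cell_aa_mid","cell_9v_mid","well_d","well_c","well_aa","well_9v","cap_can_mid","cap_box_mid"]
def save(p,n): cv2.imwrite(f"pics/{n}.png",cv2.cvtColor(p["image"],cv2.COLOR_RGB2BGR))
def proj(p,X):
    T=np.array(p["camera_from_world"]);c=T[:3,:3]@np.array(X)+T[:3,3];s=c[:2]/c[2]
    s=s*(1+p["k1"]*(s@s));K=np.array(p["mtx"]);return (K@[s[0],s[1],1])[:2]
def ray(p,uv,z):
    K=np.array(p["mtx"]);d=np.linalg.solve(K,[uv[0],uv[1],1])[:2];s=d.copy()
    for _ in range(20): s=d/(1+p["k1"]*(s@s))
    T=np.array(p["camera_from_world"]);R=T[:3,:3];o=-R.T@T[:3,3];v=R.T@[s[0],s[1],1]
    return o+v*(z-o[2])/v[2]
E
python3 - <<'E'
from h import *
np.set_printoptions(precision=4,suppress=True)
print(arm.grip_point_offset); s=arm.sense(); print(s["t"],s["eef_pos"],s["tool_rot"],s["width"])
for c in ["top","scene"]:
    p=arm.get_image(c); save(p,c)
    print(c,p["k1"])
    for n in names:
        print(n,[(np.array(d["position"]).round(4),round(d["score"],2),proj(p,d["position"]).round(0)) for d in arm.landmark_of(n,p)][:3])
E
```

```text
0.1804
0.0 [0.1887 0.5957 0.4041] [[-0.9533  0.302  -0.0003]
 [ 0.302   0.9533 -0.0011]
 [-0.0001 -0.0011 -1.    ]] 0.09395056457885323
top 0.04270303961946603
cell_d_mid [(array([ 0.4804, -0.1837,  0.032 ]), 0.94, array([392., 215.])), (array([ 0.3924, -0.1955,  0.0289]), 0.71, array([396., 262.]))]
cell_c_mid [(array([ 0.5942, -0.2095,  0.0225]), 0.64, array([407., 161.]))]
cell_aa_mid [(array([ 0.5906, -0.0928,  0.0228]), 0.48, array([348., 158.]))]
cell_9v_mid [(array([ 0.4508, -0.0811,  0.0285]), 0.64, array([337., 226.]))]
well_d [(array([0.514 , 0.1307, 0.0095]), 0.95, array([233., 188.])), (array([0.4854, 0.1994, 0.0054]), 0.7, array([198., 199.]))]
well_c [(array([0.514 , 0.1307, 0.0095]), 0.95, array([233., 188.])), (array([0.4854, 0.1994, 0.0054]), 0.7, array([198., 199.]))]
well_aa [(array([0.5793, 0.161 , 0.0061]), 0.87, array([223., 156.]))]
well_9v [(array([0.5493, 0.222 , 0.0088]), 0.6, array([190., 167.]))]
cap_can_mid [(array([ 0.5687, -0.3131,  0.0278]), 0.62, array([460., 177.]))]
cap_box_mid [(array([ 0.4613, -0.305 ,  0.0182]), 0.94, array([454., 232.])), (array
[... 645 characters left out ...]
[359., 167.])), (array([0.4823, 0.1932, 0.0102]), 0.62, array([363., 148.])), (array([ 0.5934, -0.0903,  0.025 ]), 0.41, array([326., 236.]))]
well_c [(array([0.513 , 0.1325, 0.0061]), 0.62, array([359., 167.])), (array([0.4823, 0.1932, 0.0102]), 0.62, array([363., 148.])), (array([ 0.5934, -0.0903,  0.025 ]), 0.41, array([326., 236.]))]
well_aa [(array([0.5797, 0.1577, 0.0059]), 0.75, array([390., 173.]))]
well_9v [(array([0.5512, 0.2266, 0.0079]), 0.63, array([395., 153.]))]
cap_can_mid []
cap_box_mid [(array([ 0.4539, -0.0815,  0.0204]), 0.71, array([273., 203.])), (array([ 0.457 , -0.3008,  0.0186]), 0.6, array([184., 275.])), (array([0.5797, 0.1565, 0.0104]), 0.58, array([390., 171.]))]
```

View pics/top.png

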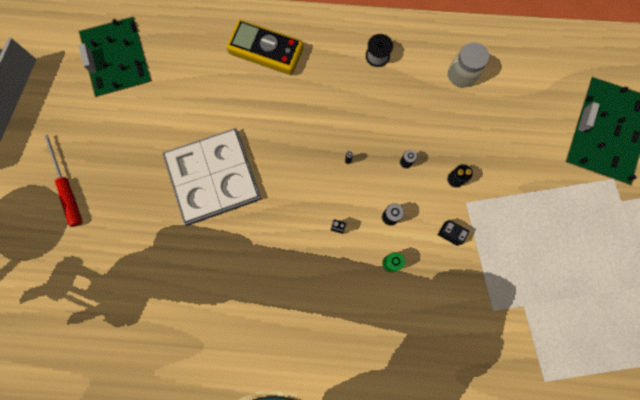

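View pics/scene.png

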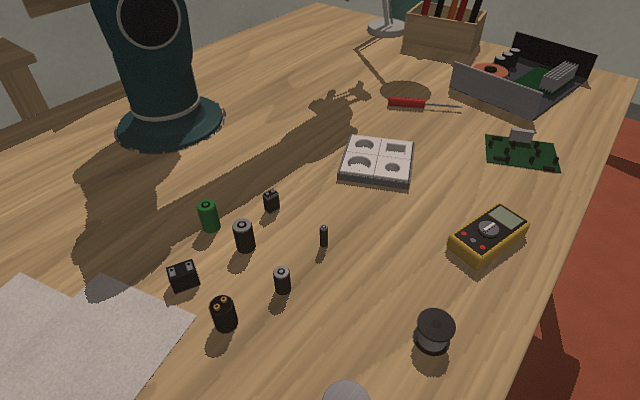

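The top view shows six things standing in the group plus a green look-alike:

| Thing | Top-view pixel | Identified by |
|---|---|---|
| D cell | (393,214) | dark jacket, thick |
| Green look-alike | (394,262) | green, not meant |
| C cell | (408,158) | middle-sized |
| AA cell | (348,158) | thin |
| 9 V battery | (338,226) | rectangular |
| Can capacitor | (460,176) | brass posts, stays |
| Box capacitor | (454,232) | flat lugs, stays |

The wells in the same picture are D (233,186), C (198,199), AA (223,153) and 9 V (188,165). The scene view agrees with all of this. I'll start moving and confirm from close by.

Call:
apply_moves(
  targets=[
    {"travel":[-1,-0.65,0],"dr":[0,0,0.806],"hand":-1},
    {"travel":[-1,-0.65,0],"dr":[0,0,0.806],"hand":-1},
    {"travel":[-1,-0.65,0],"dr":[0,0,0.806],"hand":-1},
    {"travel":[-1,-0.65,0],"dr":[0,0,0.806],"hand":-1},
    {"travel":[-1,-0.65,0],"dr":[0,0,0.806],"hand":-1},
    {"travel":[-1,-0.65,0],"dr":[0,0,0.806],"hand":-1},
    {"travel":[-1,-0.65,0],"dr":[0,0,0.806],"hand":-1},
    {"travel":[-1,-0.65,0],"dr":[0,0,0.806],"hand":-1},
    {"travel":[-1,-0.65,0],"dr":[0,0,0.806],"hand":-1},
    {"travel":[-1,-0.65,0],"dr":[0,0,0.806],"hand":-1},
    {"travel":[-1,-0.65,0],"dr":[0,0,0.806],"hand":-1},
  ],
)

```text
t: 2.2
eef_pos: [0.3401, 0.4115, 0.4047]
tool_rot: [[-0.001, 1.0, 0.0], [1.0, 0.001, -0.0], [-0.0, 0.0, -1.0]]
contact_force: [0.4, -0.8, -0.5]
width: 0.094
finger_force: 0.0
```

Call:
apply_moves(
  targets=[
    {"travel":[-1,0.5,0],"dr":[0,0,0],"hand":-1},
    {"travel":[-1,0.5,0],"dr":[0,0,0],"hand":-1},
    {"travel":[-1,0.5,0],"dr":[0,0,0],"hand":-1},
    {"travel":[-1,0.5,0],"dr":[0,0,0],"hand":-1},
    {"travel":[-1,0.5,0],"dr":[0,0,0],"hand":-1},
    {"travel":[-1,0.5,0],"dr":[0,0,0],"hand":-1},
    {"travel":[-1,0.5,0],"dr":[0,0,0],"hand":-1},
  ],
)

```text
t: 2.9
eef_pos: [0.4397, 0.2113, 0.4047]
tool_rot: [[0.001, 1.0, -0.0], [1.0, -0.001, 0.0], [0.0, -0.0, -1.0]]
contact_force: [-0.3, 0.3, -0.4]
width: 0.0939
finger_force: 0.0
```

```bash
python3 - <<'E'
from h import *
p=arm.get_image("wrist"); save(p,"w1")
T=np.array(p["camera_from_world"]);print("cam",(-T[:3,:3].T@T[:3,3]).round(3),T[2,:3].round(2),arm.sense()["eef_pos"])
for n in names[4:8]:
    print(n,[(np.array(d["position"]).round(4),round(d["score"],2),proj(p,d["position"]).round(0)) for d in arm.landmark_of(n,p)][:3])
E
```

```text
cam [0.439 0.285 0.385] [-0.   -0.25 -0.97] [0.43945736 0.21198376 0.40465581]
well_d [(array([0.4871, 0.1964, 0.0103]), 0.71, array([361., 190.])), (array([0.5089, 0.1304, 0.0111]), 0.62, array([377., 240.]))]
well_c [(array([0.4871, 0.1964, 0.0103]), 0.71, array([361., 190.])), (array([0.5089, 0.1304, 0.0111]), 0.62, array([377., 240.]))]
well_aa [(array([0.5807, 0.1561, 0.0088]), 0.89, array([434., 220.]))]
well_9v [(array([0.5457, 0.2261, 0.0082]), 0.76, array([410., 166.]))]
```

View pics/w1.png

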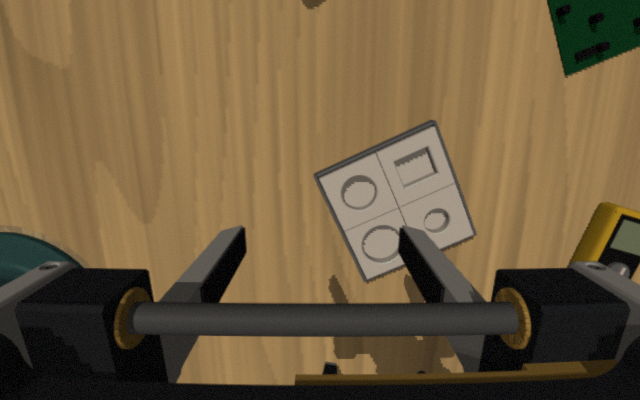

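The wrist view shows the tray: C well (361,190), D well (378,242), 9 V well (412,166) and AA well (436,220). That gives a tray yaw of about 23.5°. Next I'll move to look at the cells.

Call:
apply_moves(
  targets=[
    {"travel":[-1,0.2,0],"dr":[0,0,0],"hand":-1},
    {"travel":[-1,0.2,0],"dr":[0,0,0],"hand":-1},
    {"travel":[-1,0.2,0],"dr":[0,0,0],"hand":-1},
    {"travel":[-1,0.2,0],"dr":[0,0,0],"hand":-1},
    {"travel":[-1,0.2,0],"dr":[0,0,0],"hand":-1},
  ],
)

```text
t: 3.65
eef_pos: [0.4796, 0.0063, 0.405]
tool_rot: [[0.008, 1.0, 0.001], [1.0, -0.008, -0.001], [-0.001, 0.001, -1.0]]
contact_force: [-0.5, 1.5, 0.7]
width: 0.094
finger_force: 0.0
```

Call:
apply_moves(
  targets=[
    {"travel":[-1,0.1,0],"dr":[0,0,0],"hand":-1},
    {"travel":[-1,0.1,0],"dr":[0,0,0],"hand":-1},
    {"travel":[-1,0.1,0],"dr":[0,0,0],"hand":-1},
    {"travel":[-1,0.1,0],"dr":[0,0,0],"hand":-1},
    {"travel":[-1,0.1,0],"dr":[0,0,0],"hand":-1},
  ],
)

```text
t: 4.15
eef_pos: [0.4983, -0.1941, 0.4049]
tool_rot: [[0.008, 1.0, 0.0], [1.0, -0.008, -0.003], [-0.003, 0.0, -1.0]]
contact_force: [0.4, 0.5, 0.3]
width: 0.0937
finger_force: 0.0
```

Call:
apply_moves(
  targets=[
    {"travel":[-0.35,0,0],"dr":[0,0,0],"hand":-1},
    {"travel":[-0.35,0,0],"dr":[0,0,0],"hand":-1},
    {"travel":[-0.35,0,0],"dr":[0,0,0],"hand":-1},
    {"travel":[-0.35,0,0],"dr":[0,0,0],"hand":-1},
    {"travel":[-0.35,0,0],"dr":[0,0,0],"hand":-1},
  ],
)

```text
t: 4.65
eef_pos: [0.4992, -0.2574, 0.4046]
tool_rot: [[0.0, 1.0, -0.0], [1.0, -0.0, 0.001], [0.001, -0.0, -1.0]]
contact_force: [-0.6, 0.2, 0.3]
width: 0.0939
finger_force: 0.0
```

```bash
python3 - <<'E'
from h import *
p=arm.get_image("wrist")
im=cv2.cvtColor(p["image"],cv2.COLOR_RGB2BGR)
print(arm.sense()["eef_pos"])
cv2.imwrite("pics/w2.png",im)
for n in names[:4]+names[8:]:
    print(n,[(np.array(d["position"]).round(4),round(d["score"],2),proj(p,d["position"]).round(0)) for d in arm.landmark_of(n,p)][:3])
o=arm.outline_of("cell_9v_mid",p)
for d in o[:2]:
    m=d["mask"].astype(np.uint8); print("9v",d["score"],cv2.boundingRect(m))
E
```

```text
[ 0.49923919 -0.25745718  0.40463336]
cell_d_mid [(array([ 0.393 , -0.1885,  0.0333]), 0.72, array([226., 121.])), (array([ 0.4786, -0.182 ,  0.0304]), 0.58, array([304., 114.]))]
cell_c_mid [(array([ 0.5964, -0.2109,  0.0249]), 0.83, array([408., 141.]))]
cell_aa_mid [(array([ 0.5861, -0.0927,  0.03  ]), 0.84, array([407.,  26.]))]
cell_9v_mid [(array([ 0.4475, -0.0758,  0.0253]), 0.98, array([274.,  10.]))]
cap_can_mid [(array([ 0.5666, -0.3127,  0.0225]), 0.74, array([378., 225.]))]
cap_box_mid [(array([ 0.4589, -0.3013,  0.02  ]), 0.81, array([290., 215.]))]
9v 0.93 (262, 0, 25, 37)
```

View pics/w2.png

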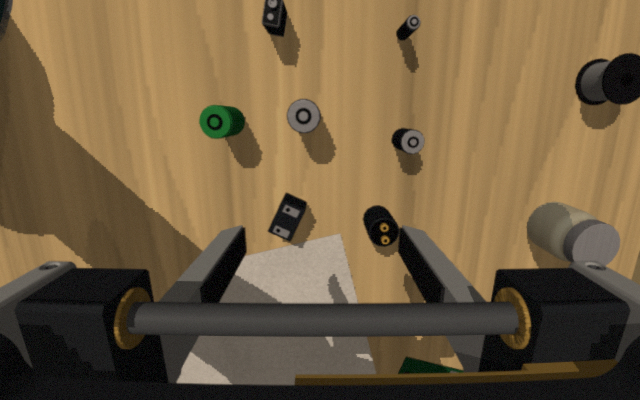

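The wrist view shows the dark D (303,115) next to the green look-alike (218,122), which is excluded. C is at (408,141), AA (408,27) and 9 V (275,14). The box capacitor (288,216) and the brass-post can (380,226) stay put. One enlarged crop will confirm these and refine the top centres.

```bash
python3 - <<'E'
from h import *
p=arm.get_image("wrist"); im=p["image"]
hsv=cv2.cvtColor(im,cv2.COLOR_RGB2HSV)
m=((hsv[...,1]<60)&(hsv[...,2]>85)).astype(np.uint8); m[190:]=0;m[:,:190]=0;m[:,450:]=0
m=cv2.morphologyEx(m,cv2.MORPH_CLOSE,cv2.getStructuringElement(cv2.MORPH_ELLIPSE,(7,7)))
cs,_=cv2.findContours(m,cv2.RETR_EXTERNAL,cv2.CHAIN_APPROX_NONE)
for c in cs:
    if cv2.contourArea(c)<15: continue
    (u,v),r=cv2.minEnclosingCircle(c)
    print(round(u,1),round(v,1),round(r,1),[ray(p,(u,v),z)[:2].round(4) for z in (.06,.0485)])
crop=cv2.resize(im[0:170,190:450],None,fx=3,fy=3,interpolation=cv2.INTER_CUBIC)
cv2.imwrite("pics/w3.png",cv2.cvtColor(crop,cv2.COLOR_RGB2BGR))
E
```

```text
412.8 139.9 11.7 [array([ 0.5911, -0.209 ]), array([ 0.5944, -0.2099])]
303.5 114.0 16.4 [array([ 0.4792, -0.1834]), array([ 0.4785, -0.1833])]
413.4 19.7 6.5 [array([ 0.5846, -0.0958]), array([ 0.5877, -0.0926])]
270.0 14.9 3.1 [array([ 0.4489, -0.0919]), array([ 0.4472, -0.0886])]
270.0 3.0 6.7 [array([ 0.4492, -0.0815]), array([ 0.4475, -0.0779])]
```

View pics/w3.png

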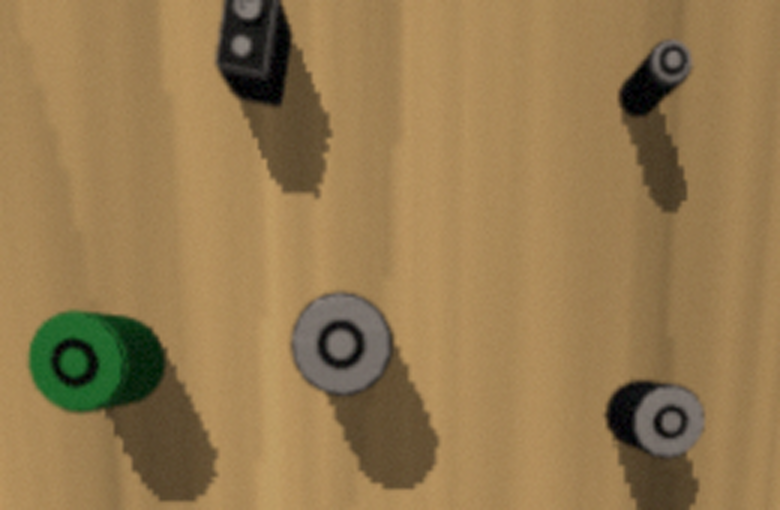

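The crop confirms it: the dark D with steel top is at crop (341,343), the green look-alike at (75,362), C (670,420), AA (672,60) and 9 V (245,30). I'll pick the D cell first.

Call:
apply_moves(
  targets=[
    {"travel":[0.2,-0.05,0.0],"dr":[0,0,0],"hand":-0.4},
    {"travel":[0.375,-0.1,0.1],"dr":[0,0,0],"hand":-0.4},
    {"travel":[0.375,-0.1,0.3],"dr":[0,0,0],"hand":-0.4},
    {"travel":[0.375,-0.1,0.45],"dr":[0,0,0],"hand":-0.4},
    {"travel":[0.375,-0.1,0.6],"dr":[0,0,0],"hand":-0.4},
    {"travel":[0.375,-0.1,0.75],"dr":[0,0,0],"hand":-0.4},
    {"travel":[0.375,-0.1,0.85],"dr":[0,0,0],"hand":-0.4},
    {"travel":[0.375,-0.1,0.9],"dr":[0,0,0],"hand":-0.4},
    {"travel":[0.375,-0.1,0.9],"dr":[0,0,0],"hand":-0.4},
    {"travel":[0.375,-0.1,0.9],"dr":[0,0,0],"hand":0},
    {"travel":[0.375,-0.1,0.9],"dr":[0,0,0],"hand":0.1},
    {"travel":[0.375,-0.1,0.9],"dr":[0,0,0],"hand":0.2},
    {"travel":[0.375,-0.1,0.9],"dr":[0,0,0],"hand":0.4},
    {"travel":[0.375,-0.1,0.9],"dr":[0,0,0],"hand":0.6},
    {"travel":[0.375,-0.1,0.9],"dr":[0,0,0],"hand":1},
    {"travel":[0.375,-0.1,0.9],"dr":[0,0,0],"hand":1},
    {"travel":[0.375,-0.1,0.9],"dr":[0,0,0],"hand":1},
  ],
  force=20,
)

```text
t: 6.8
eef_pos: [0.4791, -0.1838, 0.2251]
tool_rot: [[0.002, 1.0, 0.001], [1.0, -0.002, -0.0], [-0.0, 0.001, -1.0]]
contact_force: [-0.5, 0.3, 5.9]
width: 0.032
finger_force: 20.0
```

Call:
apply_moves(
  targets=[
    {"travel":[0,0,-0.05],"dr":[0,0,0],"hand":1},
    {"travel":[0,0,-0.15],"dr":[0,0,0],"hand":1},
    {"travel":[0,0,-0.3],"dr":[0,0,0],"hand":1},
    {"travel":[0,0,-0.4],"dr":[0,0,0],"hand":1},
    {"travel":[0.1,0.02,-0.45],"dr":[0,0,0],"hand":1},
    {"travel":[0.25,0.04,-0.45],"dr":[0,0,0],"hand":1},
    {"travel":[0.4,0.06,-0.45],"dr":[0,0,0],"hand":1},
    {"travel":[0.55,0.08,-0.45],"dr":[0,0,0],"hand":1},
    {"travel":[0.7,0.1,-0.45],"dr":[0,0,0],"hand":1},
    {"travel":[0.85,0.12,-0.45],"dr":[0,0,0],"hand":1},
    {"travel":[1,0.15,-0.45],"dr":[0,0,0],"hand":1},
  ],
)

```text
t: 7.9
eef_pos: [0.5091, 0.0173, 0.3153]
tool_rot: [[0.002, 1.0, -0.0], [1.0, -0.002, 0.0], [0.0, -0.0, -1.0]]
contact_force: [1.0, -0.6, -2.0]
width: 0.033
finger_force: 20.0
```

Call:
apply_moves(
  targets=[
    {"travel":[0.15,0.01,0],"dr":[0,0,0],"hand":1},
    {"travel":[0.3,0.01,0],"dr":[0,0,0],"hand":1},
    {"travel":[0.45,0.01,0],"dr":[0,0,0],"hand":1},
    {"travel":[0.55,0.015,0],"dr":[0,0,0],"hand":1},
    {"travel":[0.565,0.015,0],"dr":[0,0,0],"hand":1},
    {"travel":[0.565,0.015,0.05],"dr":[0,0,0],"hand":1},
    {"travel":[0.565,0.015,0.1],"dr":[0,0,0],"hand":1},
    {"travel":[0.565,0.015,0.1],"dr":[0,0,0],"hand":1},
  ],
)

```text
t: 8.7
eef_pos: [0.5121, 0.1279, 0.2931]
tool_rot: [[0.004, 1.0, -0.002], [1.0, -0.004, -0.001], [-0.001, -0.002, -1.0]]
contact_force: [-1.4, 0.2, -1.1]
width: 0.0328
finger_force: 20.0
```

Call:
apply_moves(
  targets=[
    {"travel":[0,0,0.1],"dr":[0,0,0],"hand":1},
    {"travel":[0,0,0.2],"dr":[0,0,0],"hand":1},
    {"travel":[0,0,0.25],"dr":[0,0,0],"hand":1},
    {"travel":[0,0,0.28],"dr":[0,0,0],"hand":1},
    {"travel":[0,0,0.295],"dr":[0,0,0],"hand":1},
    {"travel":[0,0,0.305],"dr":[0,0,0],"hand":1},
    {"travel":[0,0,0.305],"dr":[0,0,0],"hand":1},
    {"travel":[0,0,0.305],"dr":[0,0,0],"hand":1},
  ],
)

```text
t: 9.5
eef_pos: [0.5127, 0.1292, 0.2341]
tool_rot: [[0.002, 1.0, 0.001], [1.0, -0.002, 0.0], [0.0, 0.001, -1.0]]
contact_force: [0.5, -0.6, -2.2]
width: 0.0325
finger_force: 20.0
```

Call:
apply_moves(
  targets=[
    {"travel":[0,0,0.005],"dr":[0,0,0],"hand":1},
    {"travel":[0,0,0.007],"dr":[0,0,0],"hand":1},
    {"travel":[0,0,0.007],"dr":[0,0,0],"hand":0.2},
    {"travel":[0,0,0.007],"dr":[0,0,0],"hand":0.0},
    {"travel":[0,0,0.007],"dr":[0,0,0],"hand":-0.2},
    {"travel":[0,0,0.007],"dr":[0,0,0],"hand":-0.2},
    {"travel":[0,0,0.007],"dr":[0,0,0],"hand":-0.2},
    {"travel":[0,0,-0.1],"dr":[0,0,0],"hand":-0.2},
    {"travel":[0,0,-0.25],"dr":[0,0,0],"hand":-0.2},
    {"travel":[0,0,-0.4],"dr":[0,0,0],"hand":-0.2},
    {"travel":[0,0,-0.5],"dr":[0,0,0],"hand":-0.2},
    {"travel":[0,0,-0.5],"dr":[0,0,0],"hand":-0.2},
  ],
)

```text
t: 10.7
eef_pos: [0.5131, 0.1291, 0.3361]
tool_rot: [[0.002, 1.0, 0.003], [1.0, -0.002, 0.002], [0.002, 0.003, -1.0]]
contact_force: [0.1, 0.4, -0.5]
width: 0.0566
finger_force: 0.0
```

```bash
python3 - <<'E'
from h import *
p=arm.get_image("wrist"); save(p,"w4"); print(arm.sense()["eef_pos"])
for n in ["cell_d_mid","well_c","well_9v","well_aa"]:
    print(n,[(np.array(d["position"]).round(4),round(d["score"],2),proj(p,d["position"]).round(0)) for d in arm.landmark_of(n,p)][:3])
E
```

```text
[0.51272659 0.12923841 0.3345879 ]
cell_d_mid [(array([0.5104, 0.1299, 0.0398]), 0.64, array([319., 199.])), (array([0.5084, 0.1299, 0.009 ]), 0.32, array([317., 191.]))]
well_c [(array([0.4871, 0.1983, 0.0104]), 0.7, array([295., 121.])), (array([0.5115, 0.1334, 0.0062]), 0.65, array([320., 187.]))]
well_9v [(array([0.5473, 0.2242, 0.0123]), 0.66, array([359.,  93.]))]
well_aa [(array([0.5778, 0.157 , 0.0082]), 0.82, array([387., 164.]))]
```

View pics/w4.png

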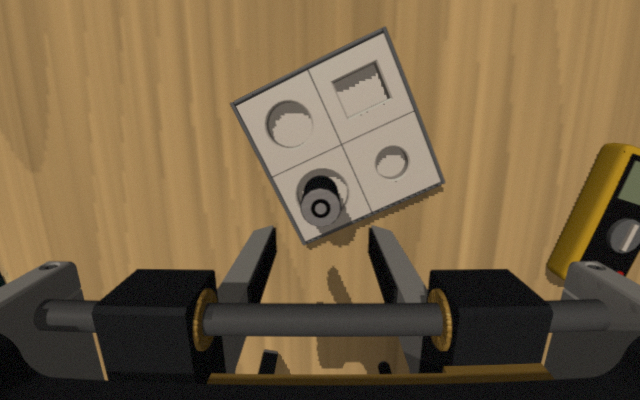

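The D cell (320,207) stands in its well and the tray geometry checks out. C is next.

Call:
apply_moves(
  targets=[
    {"travel":[-0.2,0.1,0],"dr":[0,0,0],"hand":-0.1},
    {"travel":[-0.4,0.2,0],"dr":[0,0,0],"hand":-0.1},
    {"travel":[-0.6,0.3,0],"dr":[0,0,0],"hand":-0.1},
    {"travel":[-0.8,0.4,0],"dr":[0,0,0],"hand":-0.1},
    {"travel":[-1,0.405,0],"dr":[0,0,0],"hand":-0.1},
  ],
)

```text
t: 11.45
eef_pos: [0.5944, -0.0727, 0.3326]
tool_rot: [[0.002, 1.0, -0.001], [1.0, -0.002, -0.001], [-0.001, -0.001, -1.0]]
contact_force: [-0.5, -0.3, -0.7]
width: 0.0517
finger_force: 0.0
```

Call:
apply_moves(
  targets=[
    {"travel":[-0.2,0,0],"dr":[0,0,0],"hand":-0.1},
    {"travel":[-0.4,0,0],"dr":[0,0,0],"hand":-0.1},
    {"travel":[-0.6,0,0],"dr":[0,0,0],"hand":-0.1},
    {"travel":[-0.695,0,0],"dr":[0,0,0],"hand":-0.1},
    {"travel":[-0.695,0,0.1],"dr":[0,0,0],"hand":-0.1},
    {"travel":[-0.695,0,0.25],"dr":[0,0,0],"hand":-0.1},
    {"travel":[-0.695,0,0.4],"dr":[0,0,0],"hand":-0.1},
    {"travel":[-0.695,0,0.5],"dr":[0,0,0],"hand":-0.1},
    {"travel":[-0.695,0,0.56],"dr":[0,0,0],"hand":-0.1},
    {"travel":[-0.695,0,0.56],"dr":[0,0,0],"hand":-0.1},
    {"travel":[-0.695,0,0.56],"dr":[0,0,0],"hand":0.1},
    {"travel":[-0.695,0,0.56],"dr":[0,0,0],"hand":0.3},
    {"travel":[-0.695,0,0.56],"dr":[0,0,0],"hand":0.4},
    {"travel":[-0.695,0,0.56],"dr":[0,0,0],"hand":0.6},
    {"travel":[-0.695,0,0.56],"dr":[0,0,0],"hand":1},
    {"travel":[-0.695,0,0.56],"dr":[0,0,0],"hand":1},
    {"travel":[-0.695,0,0.56],"dr":[0,0,0],"hand":1},
  ],
)

```text
t: 13.15
eef_pos: [0.5931, -0.2101, 0.2224]
tool_rot: [[0.002, 1.0, 0.001], [1.0, -0.002, -0.0], [-0.0, 0.001, -1.0]]
contact_force: [0.5, 0.7, 7.2]
width: 0.0246
finger_force: 20.0
```

Call:
apply_moves(
  targets=[
    {"travel":[0,0,-0.05],"dr":[0,0,0],"hand":1},
    {"travel":[0,0,-0.15],"dr":[0,0,0],"hand":1},
    {"travel":[0,0,-0.3],"dr":[0,0,0],"hand":1},
    {"travel":[0,0,-0.45],"dr":[0,0,0],"hand":1},
    {"travel":[0.1,-0.02,-0.55],"dr":[0,0,0],"hand":1},
    {"travel":[0.25,-0.06,-0.55],"dr":[0,0,0],"hand":1},
    {"travel":[0.4,-0.12,-0.55],"dr":[0,0,0],"hand":1},
    {"travel":[0.55,-0.16,-0.55],"dr":[0,0,0],"hand":1},
    {"travel":[0.7,-0.2,-0.55],"dr":[0,0,0],"hand":1},
    {"travel":[0.85,-0.24,-0.55],"dr":[0,0,0],"hand":1},
    {"travel":[1,-0.28,-0.55],"dr":[0,0,0],"hand":1},
  ],
)

```text
t: 14.25
eef_pos: [0.5367, -0.0089, 0.3323]
tool_rot: [[0.002, 1.0, 0.0], [1.0, -0.002, 0.0], [0.0, 0.0, -1.0]]
contact_force: [0.5, -0.4, -0.1]
width: 0.0249
finger_force: 20.0
```

Call:
apply_moves(
  targets=[
    {"travel":[0.15,-0.06,0],"dr":[0,0,0],"hand":1},
    {"travel":[0.3,-0.12,0],"dr":[0,0,0],"hand":1},
    {"travel":[0.45,-0.16,0],"dr":[0,0,0],"hand":1},
    {"travel":[0.6,-0.2,0],"dr":[0,0,0],"hand":1},
    {"travel":[0.75,-0.24,0],"dr":[0,0,0],"hand":1},
    {"travel":[0.9,-0.27,0],"dr":[0,0,0],"hand":1},
    {"travel":[1,-0.27,0],"dr":[0,0,0],"hand":1},
    {"travel":[1,-0.27,0],"dr":[0,0,0],"hand":1},
  ],
)

```text
t: 15.05
eef_pos: [0.4832, 0.1928, 0.3321]
tool_rot: [[-0.002, 1.0, 0.0], [1.0, 0.002, 0.001], [0.001, 0.0, -1.0]]
contact_force: [0.0, 0.4, -0.5]
width: 0.0247
finger_force: 20.0
```

Call:
apply_moves(
  targets=[
    {"travel":[0.03,0,0],"dr":[0,0,0],"hand":1},
    {"travel":[0.03,0,0.1],"dr":[0,0,0],"hand":1},
    {"travel":[0.03,0,0.2],"dr":[0,0,0],"hand":1},
    {"travel":[0.03,0,0.3],"dr":[0,0,0],"hand":1},
    {"travel":[0.03,0,0.4],"dr":[0,0,0],"hand":1},
    {"travel":[0.03,0,0.45],"dr":[0,0,0],"hand":1},
    {"travel":[0.03,0,0.48],"dr":[0,0,0],"hand":1},
    {"travel":[0.03,0,0.5],"dr":[0,0,0],"hand":1},
    {"travel":[0.03,0,0.505],"dr":[0,0,0],"hand":1},
    {"travel":[0.03,0,0.505],"dr":[0,0,0],"hand":1},
  ],
)

```text
t: 16.05
eef_pos: [0.4839, 0.1962, 0.2311]
tool_rot: [[0.002, 1.0, 0.001], [1.0, -0.002, 0.0], [0.0, 0.001, -1.0]]
contact_force: [0.3, -0.3, -1.2]
width: 0.0245
finger_force: 20.0
```

Call:
apply_moves(
  targets=[
    {"travel":[0,0,0.005],"dr":[0,0,0],"hand":1},
    {"travel":[0,0,0.007],"dr":[0,0,0],"hand":1},
    {"travel":[0,0,0.007],"dr":[0,0,0],"hand":0.4},
    {"travel":[0,0,0.007],"dr":[0,0,0],"hand":0.2},
    {"travel":[0,0,0.007],"dr":[0,0,0],"hand":0.0},
    {"travel":[0,0,0.007],"dr":[0,0,0],"hand":0.0},
    {"travel":[0,0,0.007],"dr":[0,0,0],"hand":0.0},
    {"travel":[0,0,-0.1],"dr":[0,0,0],"hand":0},
    {"travel":[0,0,-0.25],"dr":[0,0,0],"hand":0},
    {"travel":[0,0,-0.4],"dr":[0,0,0],"hand":0},
    {"travel":[0,0,-0.5],"dr":[0,0,0],"hand":0},
    {"travel":[0,0,-0.5],"dr":[0,0,0],"hand":0},
  ],
)

```text
t: 17.25
eef_pos: [0.4842, 0.1963, 0.333]
tool_rot: [[0.002, 1.0, 0.003], [1.0, -0.002, 0.002], [0.002, 0.003, -1.0]]
contact_force: [0.1, -0.6, -1.1]
width: 0.0472
finger_force: 0.0
```

Call:
apply_moves(
  targets=[
    {"travel":[-0.2,0.1,0],"dr":[0,0,0],"hand":0},
    {"travel":[-0.4,0.2,0],"dr":[0,0,0],"hand":0},
    {"travel":[-0.6,0.3,0],"dr":[0,0,0],"hand":0},
    {"travel":[-0.8,0.4,0],"dr":[0,0,0],"hand":0},
    {"travel":[-1,0.5,0],"dr":[0,0,0],"hand":0},
    {"travel":[-1,0.5,0],"dr":[0,0,0],"hand":0},
  ],
)

```text
t: 17.85
eef_pos: [0.5843, -0.01, 0.3301]
tool_rot: [[0.009, 1.0, 0.0], [1.0, -0.009, -0.003], [-0.003, 0.0, -1.0]]
contact_force: [-1.4, 0.8, 0.7]
width: 0.0468
finger_force: 0.0
```

```bash
python3 - <<'E'
from h import *
p=arm.get_image("top"); print(arm.sense()["eef_pos"])
for n in names[:4]:
    print(n,[(np.array(d["position"]).round(4),round(d["score"],2)) for d in arm.landmark_of(n,p)][:3])
E
```

```text
[ 0.58362643 -0.00707951  0.32982474]
cell_d_mid [(array([ 0.3943, -0.1939,  0.0233]), 0.77)]
cell_c_mid []
cell_aa_mid [(array([ 0.5925, -0.0945,  0.0236]), 0.42)]
cell_9v_mid [(array([ 0.4497, -0.0787,  0.0253]), 0.46)]
```

Call:
apply_moves(
  targets=[
    {"travel":[-0.2,0.025,0],"dr":[0,0,0],"hand":0},
    {"travel":[-0.445,0.025,0],"dr":[0,0,0],"hand":0},
    {"travel":[-0.445,0.025,0],"dr":[0,0,0],"hand":0},
    {"travel":[-0.445,0.025,0.1],"dr":[0,0,0],"hand":0},
    {"travel":[-0.445,0.025,0.25],"dr":[0,0,0],"hand":0},
    {"travel":[-0.445,0.025,0.4],"dr":[0,0,0],"hand":0},
    {"travel":[-0.445,0.025,0.5],"dr":[0,0,0],"hand":0},
    {"travel":[-0.445,0.025,0.55],"dr":[0,0,0],"hand":0},
    {"travel":[-0.445,0.025,0.55],"dr":[0,0,0],"hand":0},
    {"travel":[-0.445,0.025,0.55],"dr":[0,0,0],"hand":0.3},
    {"travel":[-0.445,0.025,0.55],"dr":[0,0,0],"hand":0.4},
    {"travel":[-0.445,0.025,0.55],"dr":[0,0,0],"hand":0.5},
    {"travel":[-0.445,0.025,0.55],"dr":[0,0,0],"hand":0.55},
    {"travel":[-0.445,0.025,0.55],"dr":[0,0,0],"hand":0.6},
    {"travel":[-0.445,0.025,0.55],"dr":[0,0,0],"hand":0.65},
    {"travel":[-0.445,0.025,0.55],"dr":[0,0,0],"hand":0.7},
    {"travel":[-0.445,0.025,0.55],"dr":[0,0,0],"hand":0.8},
    {"travel":[-0.445,0.025,0.55],"dr":[0,0,0],"hand":1},
    {"travel":[-0.445,0.025,0.55],"dr":[0,0,0],"hand":1},
  ],
  force=12,
)

```text
t: 20.0
eef_pos: [0.5881, -0.093, 0.2207]
tool_rot: [[0.002, 1.0, 0.0], [1.0, -0.002, -0.0], [-0.0, 0.0, -1.0]]
contact_force: [-0.9, -0.5, 0.7]
width: 0.0128
finger_force: 12.0
```

Call:
apply_moves(
  targets=[
    {"travel":[0,0,-0.05],"dr":[0,0,0],"hand":1},
    {"travel":[0,0,-0.15],"dr":[0,0,0],"hand":1},
    {"travel":[0,0,-0.3],"dr":[0,0,0],"hand":1},
    {"travel":[0,0,-0.4],"dr":[0,0,0],"hand":1},
    {"travel":[0.1,0,-0.5],"dr":[0,0,0],"hand":1},
    {"travel":[0.25,0,-0.5],"dr":[0,0,0],"hand":1},
    {"travel":[0.4,-0.01,-0.5],"dr":[0,0,0],"hand":1},
    {"travel":[0.55,-0.02,-0.5],"dr":[0,0,0],"hand":1},
    {"travel":[0.7,-0.03,-0.5],"dr":[0,0,0],"hand":1},
    {"travel":[0.85,-0.04,-0.5],"dr":[0,0,0],"hand":1},
    {"travel":[1,-0.045,-0.5],"dr":[0,0,0],"hand":1},
  ],
)

```text
t: 21.1
eef_pos: [0.5792, 0.1081, 0.3215]
tool_rot: [[0.002, 1.0, 0.0], [1.0, -0.002, 0.0], [0.0, 0.0, -1.0]]
contact_force: [-0.6, -0.1, 0.8]
width: 0.0129
finger_force: 12.0
```

Call:
apply_moves(
  targets=[
    {"travel":[0.15,0,0],"dr":[0,0,0],"hand":1},
    {"travel":[0.255,0,0],"dr":[0,0,0],"hand":1},
    {"travel":[0.255,0,0.1],"dr":[0,0,0],"hand":1},
    {"travel":[0.255,0,0.2],"dr":[0,0,0],"hand":1},
    {"travel":[0.255,0,0.3],"dr":[0,0,0],"hand":1},
    {"travel":[0.255,0,0.38],"dr":[0,0,0],"hand":1},
    {"travel":[0.255,0,0.42],"dr":[0,0,0],"hand":1},
    {"travel":[0.255,0,0.445],"dr":[0,0,0],"hand":1},
    {"travel":[0.255,0,0.455],"dr":[0,0,0],"hand":1},
    {"travel":[0.255,0,0.455],"dr":[0,0,0],"hand":1},
  ],
)

```text
t: 22.1
eef_pos: [0.5798, 0.158, 0.2301]
tool_rot: [[0.002, 1.0, 0.001], [1.0, -0.002, 0.0], [0.0, 0.001, -1.0]]
contact_force: [-0.4, 0.7, -0.2]
width: 0.0133
finger_force: 12.0
```

Call:
apply_moves(
  targets=[
    {"travel":[0,0,0.004],"dr":[0,0,0],"hand":1},
    {"travel":[0,0,0.007],"dr":[0,0,0],"hand":1},
    {"travel":[0,0,0.007],"dr":[0,0,0],"hand":0.65},
    {"travel":[0,0,0.007],"dr":[0,0,0],"hand":0.5},
    {"travel":[0,0,0.007],"dr":[0,0,0],"hand":0.35},
    {"travel":[0,0,0.007],"dr":[0,0,0],"hand":0.3},
    {"travel":[0,0,0.007],"dr":[0,0,0],"hand":0.3},
    {"travel":[0,0,-0.1],"dr":[0,0,0],"hand":0.3},
    {"travel":[0,0,-0.25],"dr":[0,0,0],"hand":0.3},
    {"travel":[0,0,-0.4],"dr":[0,0,0],"hand":0.3},
    {"travel":[0,0,-0.5],"dr":[0,0,0],"hand":0.3},
    {"travel":[0,0,-0.5],"dr":[0,0,0],"hand":0.3},
  ],
)

```text
t: 23.3
eef_pos: [0.5802, 0.158, 0.3324]
tool_rot: [[0.002, 1.0, 0.004], [1.0, -0.002, 0.002], [0.002, 0.004, -1.0]]
contact_force: [1.4, 0.3, -0.2]
width: 0.0328
finger_force: 0.0
```

Call:
apply_moves(
  targets=[
    {"travel":[-0.2,-0.1,0],"dr":[0,0,0],"hand":0},
    {"travel":[-0.4,-0.25,0],"dr":[0,0,0],"hand":0},
    {"travel":[-0.6,-0.4,0],"dr":[0,0,0],"hand":0},
    {"travel":[-0.8,-0.5,0],"dr":[0,0,0],"hand":0},
    {"travel":[-1,-0.65,0],"dr":[0,0,0],"hand":0},
    {"travel":[-1,-0.65,0],"dr":[0,0,0],"hand":0},
  ],
)

```text
t: 23.9
eef_pos: [0.446, -0.046, 0.3293]
tool_rot: [[0.008, 1.0, -0.001], [1.0, -0.008, 0.0], [0.0, -0.001, -1.0]]
contact_force: [0.3, 1.8, 0.1]
width: 0.0468
finger_force: 0.0
```

Call:
apply_moves(
  targets=[
    {"travel":[-0.25,0,0],"dr":[0,0,0],"hand":0},
    {"travel":[-0.45,0,0],"dr":[0,0,0],"hand":0},
    {"travel":[-0.5,0,0],"dr":[0,0,0],"hand":0},
    {"travel":[-0.5,0,0],"dr":[0,0,0],"hand":0},
  ],
)

```text
t: 24.3
eef_pos: [0.4488, -0.1429, 0.3293]
tool_rot: [[0.005, 1.0, -0.001], [1.0, -0.005, -0.001], [-0.001, -0.001, -1.0]]
contact_force: [-0.7, 1.0, -0.2]
width: 0.0467
finger_force: 0.0
```

```bash
python3 - <<'E'
from h import *
p=arm.get_image("wrist"); save(p,"w5"); print(arm.sense()["eef_pos"])
print([(np.array(d["position"]).round(4),round(d["score"],2),proj(p,d["position"]).round(0)) for d in arm.landmark_of("cell_9v_mid",p)][:3])
im=p["image"];hsv=cv2.cvtColor(im,cv2.COLOR_RGB2HSV)
m=((hsv[...,1]<60)&(hsv[...,2]>85)).astype(np.uint8); m[225:]=0
cs,_=cv2.findContours(m,cv2.RETR_EXTERNAL,cv2.CHAIN_APPROX_NONE)
for c in cs:
    if cv2.contourArea(c)<15: continue
    (u,v),r=cv2.minEnclosingCircle(c); print(round(u,1),round(v,1),round(r,1),ray(p,(u,v),.0485)[:2].round(4))
E
```

```text
[ 0.44896503 -0.14154737  0.32922686]
[(array([ 0.4499, -0.0798,  0.0265]), 0.86, array([324., 128.]))]
321.3 138.8 3.3 [ 0.4471 -0.0879]
324.1 123.3 5.1 [ 0.4495 -0.0755]
```

View pics/w5.png

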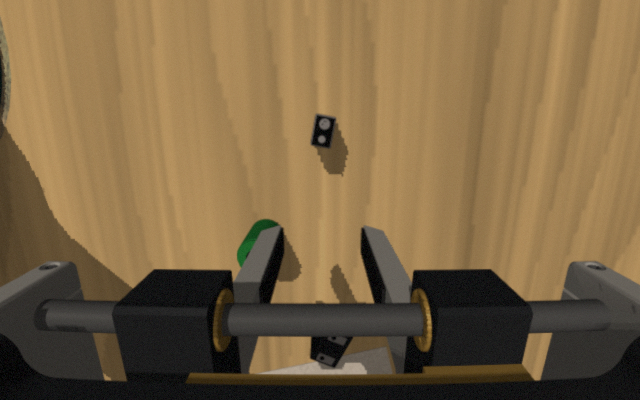

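The wrist view shows the 9 V battery at (323,131), with its long axis about 10° off world y. The box capacitor and the green look-alike are clear of the fingers.

Call:
apply_moves(
  targets=[
    {"travel":[0.15,0,0],"dr":[0,0,0.05],"hand":0},
    {"travel":[0.3,-0.005,0],"dr":[0,0,0.111],"hand":0},
    {"travel":[0.3,-0.005,0],"dr":[0,0,0.111],"hand":0},
    {"travel":[0.3,-0.005,0.1],"dr":[0,0,0.111],"hand":0},
    {"travel":[0.3,-0.005,0.25],"dr":[0,0,0.111],"hand":0},
    {"travel":[0.3,-0.005,0.4],"dr":[0,0,0.111],"hand":0},
    {"travel":[0.3,-0.005,0.5],"dr":[0,0,0.111],"hand":0},
    {"travel":[0.3,-0.005,0.55],"dr":[0,0,0.111],"hand":0},
    {"travel":[0.3,-0.005,0.55],"dr":[0,0,0.111],"hand":0},
    {"travel":[0.3,-0.005,0.55],"dr":[0,0,0.111],"hand":0.3},
    {"travel":[0.3,-0.005,0.55],"dr":[0,0,0.111],"hand":0.4},
    {"travel":[0.3,-0.005,0.55],"dr":[0,0,0.111],"hand":0.5},
    {"travel":[0.3,-0.005,0.55],"dr":[0,0,0.111],"hand":0.6},
    {"travel":[0.3,-0.005,0.55],"dr":[0,0,0.111],"hand":0.7},
    {"travel":[0.3,-0.005,0.55],"dr":[0,0,0.111],"hand":1},
    {"travel":[0.3,-0.005,0.55],"dr":[0,0,0.111],"hand":1},
    {"travel":[0.3,-0.005,0.55],"dr":[0,0,0.111],"hand":1},
  ],
  force=15,
)

```text
t: 26.1
eef_pos: [0.4483, -0.0817, 0.2201]
tool_rot: [[0.175, 0.984, 0.001], [0.984, -0.175, 0.0], [0.0, 0.001, -1.0]]
contact_force: [-1.4, 1.3, 8.5]
width: 0.0178
finger_force: 15.0
```

Call:
apply_moves(
  targets=[
    {"travel":[0,0,-0.05],"dr":[0,0,0],"hand":1},
    {"travel":[0,0,-0.15],"dr":[0,0,0],"hand":1},
    {"travel":[0,0,-0.3],"dr":[0,0,0],"hand":1},
    {"travel":[0,0,-0.45],"dr":[0,0,0],"hand":1},
    {"travel":[0.1,0.01,-0.55],"dr":[0,0,0],"hand":1},
    {"travel":[0.25,0.03,-0.55],"dr":[0,0,0],"hand":1},
    {"travel":[0.4,0.06,-0.55],"dr":[0,0,0],"hand":1},
    {"travel":[0.55,0.08,-0.55],"dr":[0,0,0],"hand":1},
    {"travel":[0.7,0.1,-0.55],"dr":[0,0,0],"hand":1},
    {"travel":[0.8,0.116,-0.55],"dr":[0,0,0],"hand":1},
    {"travel":[0.8,0.116,-0.55],"dr":[0,0,0],"hand":1},
  ],
)

```text
t: 27.2
eef_pos: [0.4994, 0.0742, 0.3301]
tool_rot: [[0.172, 0.985, 0.0], [0.985, -0.172, -0.0], [-0.0, 0.0, -1.0]]
contact_force: [0.2, -1.4, -0.2]
width: 0.0177
finger_force: 15.0
```

Call:
apply_moves(
  targets=[
    {"travel":[0.1,0.01,0],"dr":[0,0,0.08],"hand":1},
    {"travel":[0.2,0.03,0],"dr":[0,0,0.16],"hand":1},
    {"travel":[0.3,0.04,0],"dr":[0,0,0.24],"hand":1},
    {"travel":[0.4,0.06,0],"dr":[0,0,0.32],"hand":1},
    {"travel":[0.5,0.07,0],"dr":[0,0,0.4],"hand":1},
    {"travel":[0.6,0.09,0],"dr":[0,0,0.48],"hand":1},
    {"travel":[0.7,0.1,0],"dr":[0,0,0.56],"hand":1},
    {"travel":[0.8,0.116,0],"dr":[0,0,0.629],"hand":1},
    {"travel":[0.8,0.116,0],"dr":[0,0,0.629],"hand":1},
    {"travel":[0.8,0.116,0],"dr":[0,0,0.629],"hand":1},
    {"travel":[0.8,0.116,0],"dr":[0,0,0.629],"hand":1},
  ],
)

```text
t: 28.3
eef_pos: [0.5499, 0.2238, 0.33]
tool_rot: [[0.919, 0.395, 0.0], [0.395, -0.919, -0.0], [-0.0, 0.0, -1.0]]
contact_force: [0.1, -1.2, -0.9]
width: 0.0173
finger_force: 15.0
```

Call:
apply_moves(
  targets=[
    {"travel":[0.003,-0.006,0.1],"dr":[0,0,0],"hand":1},
    {"travel":[0.003,-0.006,0.2],"dr":[0,0,0],"hand":1},
    {"travel":[0.003,-0.006,0.3],"dr":[0,0,0],"hand":1},
    {"travel":[0.003,-0.006,0.4],"dr":[0,0,0],"hand":1},
    {"travel":[0.003,-0.006,0.45],"dr":[0,0,0],"hand":1},
    {"travel":[0.003,-0.006,0.48],"dr":[0,0,0],"hand":1},
    {"travel":[0.003,-0.006,0.5],"dr":[0,0,0],"hand":1},
    {"travel":[0.003,-0.006,0.502],"dr":[0,0,0],"hand":1},
    {"travel":[0.003,-0.006,0.502],"dr":[0,0,0],"hand":1},
  ],
)

```text
t: 29.2
eef_pos: [0.5502, 0.2265, 0.2298]
tool_rot: [[0.919, 0.395, 0.001], [0.395, -0.919, 0.0], [0.001, -0.0, -1.0]]
contact_force: [-0.2, -0.2, -0.7]
width: 0.0173
finger_force: 15.0
```

Call:
apply_moves(
  targets=[
    {"travel":[0,0,0.004],"dr":[0,0,0],"hand":1},
    {"travel":[0,0,0.006],"dr":[0,0,0],"hand":1},
    {"travel":[0,0,0.006],"dr":[0,0,0],"hand":0.5},
    {"travel":[0,0,0.006],"dr":[0,0,0],"hand":0.35},
    {"travel":[0,0,0.006],"dr":[0,0,0],"hand":0.2},
    {"travel":[0,0,0.006],"dr":[0,0,0],"hand":0.2},
    {"travel":[0,0,0.006],"dr":[0,0,0],"hand":0.2},
    {"travel":[0,0,-0.1],"dr":[0,0,0],"hand":0.2},
    {"travel":[0,0,-0.25],"dr":[0,0,0],"hand":0.2},
    {"travel":[0,0,-0.4],"dr":[0,0,0],"hand":0.2},
    {"travel":[0,0,-0.55],"dr":[0,0,0],"hand":0.2},
    {"travel":[-0.5,0,-0.8],"dr":[0,0,0],"hand":0.2},
    {"travel":[-0.75,0,-0.8],"dr":[0,0,0],"hand":0.2},
    {"travel":[-0.75,0,-0.8],"dr":[0,0,0],"hand":0.2},
    {"travel":[-0.75,0,-0.8],"dr":[0,0,0],"hand":0.2},
  ],
)

```text
t: 30.7
eef_pos: [0.4097, 0.1655, 0.3892]
tool_rot: [[0.919, 0.395, -0.003], [0.395, -0.919, 0.003], [-0.001, -0.004, -1.0]]
contact_force: [-0.3, 0.7, 0.1]
width: 0.0376
finger_force: 0.0
```

```bash
python3 - <<'E'
from h import *
s=arm.sense();print(s["t"],s["eef_pos"])
a=arm.get_image("wrist"); save(a,"w6")
p=arm.get_image("scene"); b=p["image"][110:340,150:450]
cv2.imwrite("pics/s2.png",cv2.cvtColor(cv2.resize(b,None,fx=2.5,fy=2.5,interpolation=cv2.INTER_CUBIC),cv2.COLOR_RGB2BGR))
for q in (a,p):
  for n in names[:4]+names[8:]:
    print(n,[(np.array(d["position"]).round(4),round(d["score"],2)) for d in arm.landmark_of(n,q)][:2])
E
```

```text
30.7 [0.40965757 0.16549581 0.38922993]
cell_d_mid [(array([ 0.3911, -0.1893,  0.0316]), 0.81), (array([0.5103, 0.1293, 0.04  ]), 0.7)]
cell_c_mid [(array([0.4828, 0.1948, 0.0332]), 0.88)]
cell_aa_mid [(array([0.5774, 0.1579, 0.0371]), 0.95)]
cell_9v_mid [(array([0.5501, 0.231 , 0.0339]), 0.72)]
cap_can_mid []
cap_box_mid []
cell_d_mid [(array([ 0.3871, -0.1862,  0.0311]), 0.9), (array([0.5141, 0.1302, 0.0384]), 0.57)]
cell_c_mid [(array([0.4881, 0.1963, 0.0319]), 0.6), (array([0.4847, 0.1951, 0.0078]), 0.43)]
cell_aa_mid [(array([0.5843, 0.1633, 0.0342]), 0.63)]
cell_9v_mid [(array([0.5517, 0.2285, 0.0294]), 0.58)]
cap_can_mid []
cap_box_mid [(array([ 0.4578, -0.3025,  0.0192]), 0.8), (array([ 0.5697, -0.3141,  0.0258]), 0.23)]
```

View pics/w6.png

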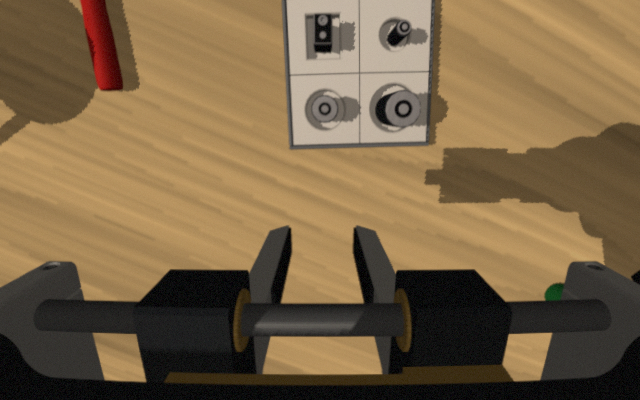

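View pics/s2.png

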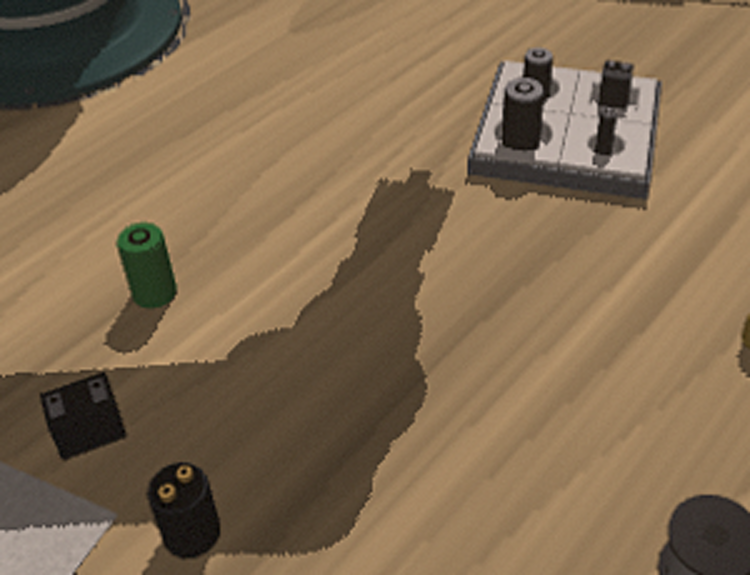

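All four batteries stand upright in their wells: in the wrist view the 9 V is at (322,34), AA (402,29), C (325,109) and D (402,108). The scene crop shows both capacitors and the green cell standing where they were. The gripper is clear, so I'm handing in.

```bash
python3 -c "
from cell import arm
print(arm.close_job())"
```

```text
the job is handed in; nothing more can be done
None
```

The job is handed in after about 31 s of the 128 s allowed: the D, C, AA and 9 V batteries stand upright in their own wells, and the capacitors and the green look-alike were left alone; the hand-in gave no verdict.

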